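# Stamp the brooch card with the sprung self-inking stamp

### The job

Print the maker's mark on the top card of the pad: stand the hand stamp upright and square in the printed box, with its red front mark towards the box's thick line, and push its handle all the way down against the spring, holding it there for about half a second without letting the stamp slide. Never work the handle anywhere else, so there are no stray prints. Then lift the stamp off, leave it standing upright in the green tray with its handle sprung back up, let go, and do not knock over or shift the bead jar, the thread spool or the finished brooch.

Things in the scene. Friction and masses are not known exactly. Their poses are not given: they have to be found in the camera images.
- stamp: Self-inking hand stamp, 120 mm tall, about 0.34 kg, at first lying on its back, handle end roughly towards the robot. Origin: centre of its foot, the flat 56 x 44 mm bottom. Own x points up the stamp (foot to handle), y along its width, z out of its front face: while it lies, z points up and the origin is 22 mm over the bench. A red mark 18 mm wide is on the foot's front (+z) edge.
- frame_mid (a point): Middle of the stamp's steel frame, 33 mm up from the foot. The frame runs from 0 to 66 mm up, 56 mm wide (stamp's y), 44 mm deep (z), with flat parallel side cheeks to grip across the width.
- palm_top (a point): Centre of the top face of the stamp's handle, 120 mm from the foot when up. The handle is a black rounded palm bar on a 14 mm sprung rod: 92 mm wide (stamp's y, too wide to grip), 30 mm deep (z), 20 mm thick. When the stamp stands, it can be gripped across the 30 mm from above, or pushed down.
- plunger (a joint): How far the stamp's handle is pushed down into the frame: 0 sprung up, 0.022 m at its hard stop. The spring gives 6 N at 0 (it does not move under less) and 16 N at the stop; it comes back by itself. The handle's lower edge clears the frame by 34 mm when up and 12 mm when down.
- pad: Block of white brooch cards, 110 x 150 x 10 mm (x, y, z), fixed to the bench, top at 10 mm. Origin: centre of its underside; at yaw 0 x points away from the robot, y to the left, z up.
- stamp_box (a point): Centre of the printed box on the pad's top, 20 mm towards -x and 33 mm towards -y of the pad's centre. The box measures 56 mm along the pad's x and 68 mm along its y, that is 6 mm more than the stamp's foot on each side; the stamp stands with its 56 mm width along the pad's y.
- box_foot (a point): Middle of the box's thick line, its edge on the pad's -x side, 28 mm from the box's centre. The stamp's red front mark belongs on this side.
- tray: Low open green tray, fixed, 110 x 130 mm (x, y), rim 16 mm high and 4 mm thick. Origin: centre of its underside.
- tray_in (a point): Centre of the tray's inner floor, on which the stamp is to stand.
- bead_jar: Bystander: closed yellow jar of beads, 52 mm diameter, 70 mm tall, standing; origin at the centre of its underside.
- spool: Bystander: blue thread spool, 38 mm diameter, 50 mm tall, standing; origin at the centre of its underside.
- brooch: Bystander: round finished brooch, 48 mm diameter, 14 mm high, lying flat; origin at the centre of its underside.
Things that resemble listed ones, but are neither listed nor needed, are in the scene too. Of the things that look like the pad, the smaller one is meant. Of the things that look like the stamp, take the one that is farthest to the robot's left at the start.

How it is judged:
By the outcome, as a careful person would: the job done as asked, in the order asked, and still so for the second after the job is handed in, with the robot touching nothing.
It also fails if it takes over 69 s, if anything falls off the work surface, if the arm or the gripper's body presses on something with over 40 N, if the wrist force passes 120 N, or if a joint passes its speed limit or range.

### The arm

A 7-joint arm with a two-finger parallel gripper is mounted at the origin on the work surface. World frame = base frame: x ahead of the robot, y to its left, z up, the work surface at z = 0. Lengths are in mm, angles in rad, forces in N, time in s.
With the tool pointing down it reaches from about 400 to 875 mm from the base axis. Payload 4.4 kg.
Tool frame: the origin (TCP) lies on the centre line of the jaws, within the pads' length; the fingertips stand 25 mm ahead of it and the grasp point (between the pads) lies 6 mm ahead of it (ctrl.finger_overhang is the distance from the TCP to the fingertips, in mm); z points along the fingers, y is the line along which they close (so a half turn about z gives the same grasp; the last joint's range is limited). The gripper opens to 85 mm and grips with 20 to 120 N. Pads are 22 mm wide; open, the fingers measure 114 mm over their backs; the gripper's body (76 mm by 85 mm) begins 54 mm behind the grasp point. The pads swing forward as they close: fully open they stand 13 mm farther back than shut.
Start: joints at [1.108, 0.628, 0.038, 1.517, -0.027, 0.996, -0.02], TCP at [251.232, -599.5, 256.313] pointing down, gripper open.
Joint ranges: [-3.06, 3.06], [-0.37, 2.12], [-1.25, 1.32], [0.18, 2.47], [-1.1, 4.24], [0.23, 1.98], [-2.94, 2.94]. Speed limits (rad/s): [2.57, 2.57, 3.14, 3.14, 3.14, 3.14, 3.14].

### API

Orientations are given as [roll, pitch, yaw] about the fixed x, y, z axes, in that order (R = Rz(yaw) Ry(pitch) Rx(roll)).
In Python, from cell import ctrl gives the robot as it stands. The module is installed in compiled form; this text tells all that it offers.
- The arm moves only by the tool play_rows, never from a script. Its argument "targets" is a list of rows, each a list of 5 numbers: the closure, from 0 (fully open) to 1 (shut), then the shift along the tool's x, y, z in cm, then the turn about the tool's z in degrees. In form: [[gripper, dx, dy, dz, spin], ...]. A call has 1 to 10 rows; each row is the pose to reach, as a shift and turn from the pose commanded when the call began, along the tool's axes at that moment; what a row does not reach only later rows make up. A row lasts 1/10 s, in which the tool goes at most 50 mm and 8.59 degrees, less where a joint would pass 70% of its speed; a pose out of reach is approached as far as the arm can. A call with a gripper value outside its range is refused whole. The fingers move at their own pace and stop on an object; the grip force is fixed at half the most. Time passes only in rows, so rows that repeat a pose let the fingers close. It gives the time, the measured TCP pose, the force, the opening and the grip force at its end, in the units of the state.
- ctrl.read_state(): the state, without advancing time (a new reading comes with each control period).
- ctrl.get_image(name): name is "scene" or "top" or "wrist"; returns (picture, depth): 420x560x3 uint8, red, green, blue; 420x560 float32, mm along the optical axis (not along the pixel's ray), 0 where there is no reading.
- ctrl.calibration(name): a dict with "vfov" (degrees; the focal length in pixels is half the picture's height over the tangent of half this angle, whatever the lens; pixels are square), "cx", "cy" (the principal point, pixels), "extrinsics" (4x4, takes a point from camera to world coordinates); the wrist camera has in their place "mount" (4x4, takes a point from camera to tool coordinates, whose origin is the TCP and whose axes are the flange's). Camera axes: x right, y down, z forward; pixel columns grow to the right and rows downward; lengths in mm; the calibration is good to about 2 mm. A picture is of the moment at which its call begins: read the wrist's pose just before it. calibration takes no time and is no camera call.
- ctrl.finish_job(): hands the job in; it is judged then, once.
Trained networks look in the newest picture that a camera, given by its name, has taken for a name from the list of things; names that differ only in an ending like _2 or _b are one class to them, and where a whole thing is asked for, a point or a joint stands for the part that bears it (a point fixed in the world has none). Each returns a list of dicts, best first, with "confidence" (0 to 1); they miss things now and then, are a little off and sometimes report something else, mostly with a low value. They report only what shows in the picture. A call takes as long as a camera call. They do not tell look-alikes from the thing itself.
- ctrl.search_frame(camera, name): "bbox" ([left, top, right, bottom] in pixels, round what is visible of it).
- ctrl.trace(camera, name): "pixels" (420x560 bool, what is visible of it) and "bbox" ([left, top, right, bottom] in pixels, round what is visible of it).
The state is a dict: "clock": time; "qpos": joint angles; "qd": joint speeds; "tau": joint torques, N m; "eef_pos": TCP position; "tool_rot": TCP orientation; "force": force on the tool from outside, world axes, zero at the start; "torque": the same for the moment, N m; "width": finger opening in mm; "gripper_force": force on a finger pad.
Only numpy, scipy, OpenCV 4.12 (cv2) and the standard library are available. Lean on these libraries where they do the work, as an engineer would, in place of code of your own. Each camera call takes 0.05 s, during which the arm holds its last target. There are 200 camera calls.

## Working session

There is one attempt and no reset: what is moved stays moved. The work goes in short steps, Python scripts to look and compute and a tool call to move; the robot and the scene stay as the last step left them, time stands still between calls to the robot, and variables do not carry over. Pictures are saved under pics/ and viewed, at most 10 in all, crops included, and the job is handed in when it is done.

Besides the shell and the picture viewer there is one more tool, called after ">>>" as name(argument=value, ...) on one line, values as JSON. play_rows: Moves the arm, as the interface text tells. Its arguments: {"type":"object","properties":{"targets":{"type":"array"}},"required":["targets"]}

```bash
mkdir -p pics; cat > h.py <<'E'
import numpy as np, cv2
from cell import ctrl
from scipy.spatial.transform import Rotation as R
def T(cam,st=None):
    c=ctrl.calibration(cam)
    if cam!="wrist": return c,np.array(c["extrinsics"])
    M=np.eye(4);M[:3,:3]=R.from_euler('xyz',st["tool_rot"]).as_matrix();M[:3,3]=st["eef_pos"]
    return c,M@np.array(c["mount"])
def cloud(cam,d,st=None):
    c,M=T(cam,st);h,w=d.shape;f=h/2/np.tan(np.radians(c["vfov"])/2)
    v,u=np.mgrid[:h,:w]
    P=np.stack([(u-c["cx"])/f*d,(v-c["cy"])/f*d,d],-1)
    return P@M[:3,:3].T+M[:3,3]
def snap(cam,name=None):
    st=ctrl.read_state();p,d=ctrl.get_image(cam)
    if name: cv2.imwrite(f"pics/{name}.png",p[:,:,::-1])
    return p,d,cloud(cam,d,st),st
E
python3 - <<'E'
from h import *
print(ctrl.read_state())
for cam in("top","scene"):
    p,d,P,st=snap(cam,cam+"0"); np.savez(cam+"0",p=p,d=d,P=P)
    for n in("stamp","pad","tray","bead_jar","spool","brooch"):
        for r in ctrl.trace(cam,n):
            m=r["pixels"]&(d>0)
            if m.sum()==0: continue
            q=P[m]; print(cam,n,round(r["confidence"],2),r["bbox"],m.sum(),np.median(q,0).round(),np.percentile(q,98,0).round(),np.percentile(q,2,0).round())
E
```

```text
{'clock': 0.0, 'qpos': array([ 1.10821489,  0.62932744,  0.03839067,  1.5183509 , -0.02701643,
        0.99628865, -0.02000371]), 'qd': array([ 0.00052275,  0.00098482, -0.00031417,  0.00093269, -0.0009953 ,
        0.00085883,  0.00092435]), 'tau': array([-8.44148576e-05, -5.63403118e+01,  1.22627746e+00, -1.93443722e+01,
        1.09485284e-02,  1.05050305e-02,  4.75226685e-06]), 'eef_pos': array([ 251.03440877, -598.95558857,  255.40567197]), 'tool_rot': array([-3.13973417e+00, -2.07492254e-05,  3.96810645e-01]), 'force': array([-0.50366153,  0.95982466, -0.06574828]), 'torque': array([ 0.01063194, -0.01085168, -0.01341281]), 'gripper_force': 0.0, 'width': 85.60505866373556}
top stamp 0.78 [418.6, 237.0, 477.9, 291.6] 1435 [ 359. -435.   34.] [ 408. -366.   47.] [ 297. -492.   -0.]
top stamp 0.72 [225.9, 157.9, 272.1, 214.0] 1042 [533.  40.  35.] [588.  93.  46.] [468.  -1.   1.]
top pad 0.96 [352.1, 165.3, 419.5, 218.5] 2891 [ 523. -287.   10.] [ 576. -215.   14.] [ 470. -360.    5.]
top pad 0.73 [304.0, 255.9, 391.0, 323.6] 5119 [ 291. -203.   13.] [ 362. -110.   17.] [ 222. -29
[... 1115 characters left out ...]
7. -293.   10.] [ 578. -217.   14.] [ 471. -363.    3.]
scene pad 0.59 [155.1, 176.7, 237.2, 229.7] 2333 [ 300. -210.   12.] [ 368. -110.   17.] [ 219. -302.    0.]
scene tray 0.69 [346.8, 154.9, 391.7, 188.4] 1016 [493. 303.   4.] [564. 373.  17.] [427. 226.  -2.]
scene tray 0.67 [391.3, 178.0, 408.5, 189.1] 135 [592. 353.   6.] [611. 381.  13.] [569. 332.  -2.]
scene bead_jar 0.83 [241.7, 256.2, 260.6, 285.6] 577 [ 651. -246.   49.] [ 664. -219.   72.] [ 617. -265.    1.]
scene spool 0.67 [208.2, 278.0, 224.9, 301.7] 305 [ 635. -342.   41.] [ 646. -322.   52.] [ 612. -355.    2.]
scene brooch 0.48 [175.2, 234.9, 242.7, 286.6] 1878 [ 527. -294.   10.] [ 579. -216.   14.] [ 470. -363.    1.]
```

```bash
python3 - <<'E'
import cv2
p=cv2.imread("pics/top0.png"); c=cv2.resize(p[110:340,90:490],(800,460),interpolation=cv2.INTER_CUBIC); cv2.imwrite("pics/c0.png",c)
c=cv2.resize(p[150:222,215:287],(576,576),interpolation=cv2.INTER_CUBIC); cv2.imwrite("pics/c1.png",c)
E
```

```text
(no output)
```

View pics/c0.png

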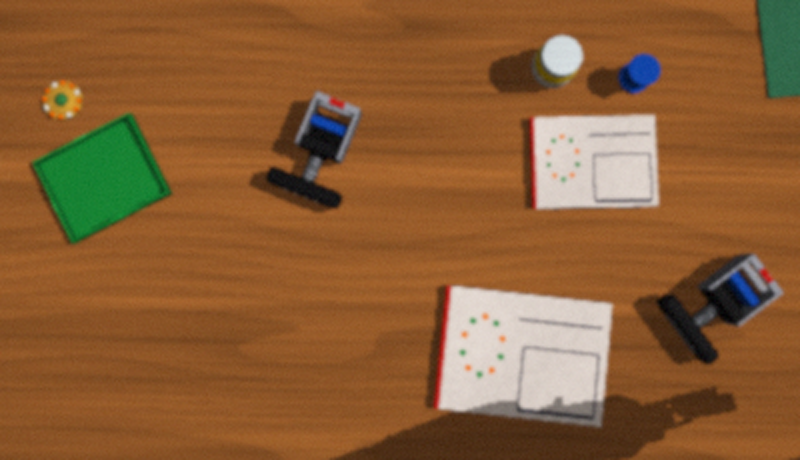

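View pics/c1.png

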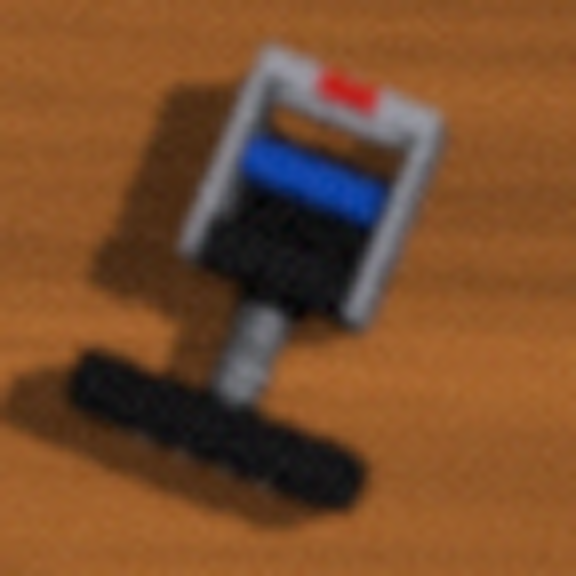

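Two stamps: left one at top-image (249,186), y≈+40, and right one at (448,264), y≈−435. The left one fits "farthest left", and the crop confirms it (on its back, red mark at foot, foot away from robot). Two pads: (386,192), about 106×145 mm, and (347,290), about 140×190 mm. The first is the smaller one.

Since the tool can only point down, I'll carry the stamp by its cheeks to the pad's +y side (a wall for the foot). Then I'll tip it up with one finger against the frame top, and finally grip the palm bar from above.

```bash
cat >> h.py <<'E'
def rect(xy):
    (c,s,a)=cv2.minAreaRect(np.float32(xy)); return np.round(c,1),np.round(s,1),round(a,1)
def step(target,yaw):
    """tool shift (cm) and spin (deg) from present pose to TCP target, yaw = world angle (deg) wanted for tool x"""
    st=ctrl.read_state();Rm=R.from_euler('xyz',st["tool_rot"]).as_matrix()
    d=Rm.T@(np.array(target)-st["eef_pos"])/10
    cur=np.degrees(np.arctan2(Rm[1,0],Rm[0,0])); dy=-(yaw-cur); dy=(dy+180)%360-180
    print("eef",st["eef_pos"].round(1),"xaxis yaw",cur.round(2),"shift cm",d.round(2),"spin",round(dy,1),"(or %.1f)"%(dy-180*np.sign(dy)),"q7",st["qpos"][6].round(2))
E
python3 - <<'E'
from h import *
z=np.load("top0.npz");P=z["P"]
def box(x0,x1,y0,y1,zl,zh): 
    m=(P[...,0]>x0)&(P[...,0]<x1)&(P[...,1]>y0)&(P[...,1]<y1)&(P[...,2]>zl)&(P[...,2]<zh)&(z["d"]>0); return P[m],z["p"][m]
q,c=box(440,620,-30,120,15,60); print("stamp all",rect(q[:,:2]))
q,c=box(440,620,-30,120,40,60); print("stamp frame top",rect(q[:,:2]),len(q),np.median(q[:,2]))
q,c=box(440,620,-30,120,20,60); r=(c[:,0]>140)&(c[:,1]<70)&(c[:,2]<70); print("red",q[r].mean(0),r.sum())
k=(c.max(1)<45); print("dark",q[k].mean(0), rect(q[k][:,:2]))
q,c=box(440,610,-390,-190,6,20); print("pad",rect(q[:,:2]),np.median(q[:,2]))
q,c=box(400,590,200,400,11,22); print("rim",rect(q[:,:2]))
step([540,40,120],-17)
print(ctrl.calibration("wrist"))
E
```

```text
stamp all (array([531.1,  38.9]), array([ 91.1, 120. ]), 68.9)
stamp frame top (array([535.1,  38.1]), array([ 56.5, 112. ]), 68.3) 303 43.65353027147012
red [582.81945612  18.07855497  44.37399753] 19
dark [499.16226986  50.02944606  37.57146065] (array([511.7,  57.1]), array([99.1, 81.7]), 2.8)
pad (array([ 538.3, -301.8]), array([139.1, 178.3]), 2.3) 10.0536537005122
rim (array([519.2, 314.5]), array([166.1, 130.6]), 28.2)
eef [ 251.2 -599.5  256.3] xaxis yaw 22.73 shift cm [ 51.35 -47.83  13.63] spin 39.7 (or -140.3) q7 -0.02
{'vfov': 62.9168744670065, 'cx': 280.81164493763595, 'cy': 212.20715741218902, 'mount': array([[-3.62914059e-04, -9.53840766e-01, -3.00312607e-01,
         7.68167891e+01],
       [ 9.99999361e-01, -6.67672628e-04,  9.12181296e-04,
        -2.70165184e-01],
       [-1.07058621e-03, -3.00312084e-01,  9.53840398e-01,
        -1.16334680e+02],
       [ 0.00000000e+00,  0.00000000e+00,  0.00000000e+00,
         1.00000000e+00]])}
```

>>> play_rows(targets=[[0, 52, -46.7, 3.6, -136], [0, 52, -46.7, 3.6, -136], [0, 52, -46.7, 3.6, -136], [0, 52, -46.7, 3.6, -136], [0, 52, -46.7, 3.6, -136], [0, 52, -46.7, 3.6, -136], [0, 52, -46.7, 3.6, -136], [0, 52, -46.7, 3.6, -136], [0, 52, -46.7, 3.6, -136], [0, 52, -46.7, 3.6, -136]])

```text
clock: 1.7
eef_pos: [465.7, -146.6, 230.9]
tool_rot: [3.141, 0.001, 1.902]
force: [0.7, -0.6, -0.8]
width: 85.5
gripper_force: 0.0
```

```bash
python3 - <<'E'
from h import *
step([550,32,220],158.6)
E
```

```text
eef [ 465.7 -146.6  230.9] xaxis yaw 109.0 shift cm [14.14 13.78  1.09] spin -49.6 (or 130.4) q7 0.31
```

>>> play_rows(targets=[[0, 14.1, 13.7, 1.1, -49.6], [0, 14.1, 13.7, 1.1, -49.6], [0, 14.1, 13.7, 1.1, -49.6], [0, 14.1, 13.7, 1.1, -49.6], [0, 14.1, 13.7, 1.1, -49.6], [0, 14.1, 13.7, 1.1, -49.6], [0, 14.1, 13.7, 1.1, -49.6], [0, 14.1, 13.7, 1.1, -49.6]])

```text
clock: 2.5
eef_pos: [549.6, 28.8, 219.6]
tool_rot: [-3.141, 0.0, 2.759]
force: [0.2, -0.3, 0.1]
width: 85.6
gripper_force: 0.0
```

```bash
python3 - <<'E'
from h import *
p,d,P,st=snap("wrist","w1")
step([550,32,220],158.6)
m=(d>0)&(P[...,2]>12)&(P[...,2]<60)&(abs(P[...,0]-535)<110)&(abs(P[...,1]-40)<110)
print("all",rect(P[m][:,:2]),np.percentile(P[m][:,2],[50,90]))
f=np.array([np.cos(np.radians(-21.4)),np.sin(np.radians(-21.4))])
k=m&(P[...,2]>41); print("frame",rect(P[k][:,:2]),k.sum())
s=P[m][:,:2]@f; h=P[m][:,2]
for a in np.arange(int(s.min()),s.max(),6):
    b=(s>=a)&(s<a+6); w=P[m][b][:,:2]@np.array([-f[1],f[0]]); print(a,b.sum(),np.percentile(h[b],[10,50,95]).round(),np.percentile(w,[1,99]).round())
E
```

```text
eef [549.6  28.7 219.7] xaxis yaw 158.09 shift cm [ 0.09  0.32 -0.03] spin -0.5 (or 179.5) q7 0.65
all (array([530.3,  38.9]), array([ 91.8, 119.8]), 68.0) [35.22703592 43.15045245]
frame (array([555.7,  29.7]), array([56.1, 65.9]), 68.6) 1981
419.0 720 [31. 34. 36.] [187. 273.]
425.0 799 [35. 36. 37.] [186. 275.]
431.0 772 [34. 35. 37.] [186. 274.]
437.0 367 [28. 32. 35.] [188. 271.]
443.0 125 [24. 27. 30.] [222. 239.]
449.0 124 [24. 27. 30.] [222. 239.]
455.0 120 [24. 27. 30.] [222. 239.]
461.0 118 [24. 28. 30.] [222. 239.]
467.0 183 [24. 30. 32.] [220. 240.]
473.0 684 [24. 42. 44.] [203. 258.]
479.0 440 [42. 43. 44.] [203. 258.]
485.0 200 [41. 43. 44.] [203. 258.]
491.0 92 [25. 42. 44.] [203. 258.]
497.0 97 [16. 42. 44.] [203. 258.]
503.0 629 [17. 33. 43.] [203. 257.]
509.0 366 [33. 34. 43.] [203. 258.]
515.0 205 [32. 33. 43.] [203. 258.]
521.0 86 [27. 42. 44.] [203. 258.]
527.0 335 [37. 42. 44.] [203. 258.]
533.0 373 [42. 43. 44.] [203. 258.]
539.0 12 [42. 42. 43.] [212. 257.]
```

View pics/w1.png

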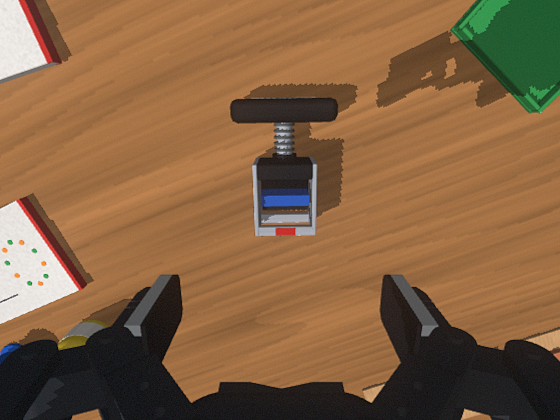

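>>> play_rows(targets=[[0, 0.1, 0.3, 5, -0.4], [0, 0.1, 0.3, 10, -0.4], [0, 0.1, 0.3, 14, -0.4], [0, 0.1, 0.3, 17, -0.4], [0, 0.1, 0.3, 18.9, -0.4], [0.2, 0.1, 0.3, 18.9, -0.4], [0.5, 0.1, 0.3, 18.9, -0.4], [0.7, 0.1, 0.3, 18.9, -0.4], [0.7, 0.1, 0.3, 18.9, -0.4], [0.7, 0.1, 0.3, 18.9, -0.4]])

```text
clock: 3.55
eef_pos: [550.4, 32.2, 31.6]
tool_rot: [3.141, 0.002, 2.769]
force: [0.0, -0.8, 1.8]
width: 55.3
gripper_force: 65.0
```

```bash
python3 - <<'E'
from h import *
z=np.load("top0.npz");P=z["P"]
m=(z["d"]>0)&(abs(P[...,2]-10)<4)&(abs(P[...,0]-523)<70)&(abs(P[...,1]+287)<90)&(z["p"].min(2)>110)
n,l,s,c=cv2.connectedComponentsWithStats(m.astype(np.uint8)); i=1+np.argmax(s[1:,4]); k=l==i
print("pad",rect(P[k][:,:2]),s[i],P[k].mean(0))
r=z["p"].astype(int); q=(r[...,0]>120)&(r[...,1]<70)&(abs(P[...,0]-523)<70)&(abs(P[...,1]+215)<25)
print("red edge",P[q].mean(0),P[q].min(0),P[q].max(0))
print(ctrl.read_state())
step([510,-130,60],90)
E
```

```text
pad (array([ 523.2, -291. ]), array([109.8, 146.5]), 2.3) [ 357  167   62   47 2633] [ 522.78975392 -291.03058709    9.99348062]
red edge [ 518.91518258 -214.89103645    9.86058842] [ 464.56906929 -217.31554617   -1.13888783] [ 574.4642994  -210.19569301   15.1495956 ]
{'clock': 3.55, 'qpos': array([ 0.14418907,  0.86194138, -0.39557851,  1.93609028,  0.68803563,
        0.47913074,  0.44696629]), 'qd': array([-0.00186705,  0.00019202,  0.00147243, -0.0002546 , -0.00110188,
        0.00288829, -0.00058013]), 'tau': array([-1.41063086e-01, -5.40645146e+01, -5.56195110e+00, -8.22856218e+00,
        5.64926871e-03, -2.15905518e-01,  2.20299605e-02]), 'eef_pos': array([550.43819292,  32.184982  ,  31.64151081]), 'tool_rot': array([3.14097449e+00, 1.66346193e-03, 2.76869308e+00]), 'force': array([ 0.02430307, -0.80557908,  1.77016564]), 'torque': array([-0.1588941 ,  0.09945665, -0.08660866]), 'gripper_force': 65.03576874732971, 'width': 55.27667083761088}
eef [550.4  32.2  31.6] xaxis yaw 158.63 shift cm [ -2.15 -16.58  -2.84] spin 68.6 (or -111.4) q7 0.45
```

>>> play_rows(targets=[[0.7, 0, 0, -1.5, 0], [0.7, 0, 0, -3, 0], [0.7, -0.5, -2.5, -3, 8], [0.7, -0.9, -5.5, -3, 16], [0.7, -1.4, -8.5, -3, 24], [0.7, -1.9, -11.5, -3, 33], [0.7, -2.4, -14.5, -3, 42], [0.7, -2.9, -17, -3, 50], [0.7, -3.2, -19, -3, 58], [0.7, -3.3, -20.2, -3, 66]])

```text
clock: 4.55
eef_pos: [506.9, -170.0, 61.9]
tool_rot: [3.14, 0.001, 1.609]
force: [0.1, 1.3, -3.4]
width: 55.3
gripper_force: 65.2
```

```bash
python3 - <<'E'
from h import *
st=ctrl.read_state();print(st["width"],st["gripper_force"],st["force"])
step([508,-171,33],92.3)
p,d,P,st=snap("wrist","w2")
m=(d>0)&(abs(P[...,2]-10)<4)&(abs(P[...,0]-523)<75)&(abs(P[...,1]+287)<90)&(p.min(2)>100)
n,l,s,c=cv2.connectedComponentsWithStats(m.astype(np.uint8)); i=1+np.argmax(s[1:,4]); k=l==i
print("pad",rect(P[k][:,:2]),s[i])
r=p.astype(int); q=(r[...,0]>120)&(r[...,1]<70)&(abs(P[...,2]-5)<9)&(abs(P[...,0]-523)<70)&(abs(P[...,1]+215)<25)
if q.sum(): print("red edge",P[q].mean(0),rect(P[q][:,:2]))
E
```

```text
55.27553128183712 65.19478797912598 [ 0.1275403   1.26848816 -3.43739692]
eef [ 506.9 -170.    61.9] xaxis yaw 92.19 shift cm [-0.1   0.1   2.89] spin -0.1 (or 179.9) q7 -0.0
pad (array([ 509.3, -243.3]), array([67.1, 25.4]), 2.6) [ 226  349  110   33 3401]
```

View pics/w2.png

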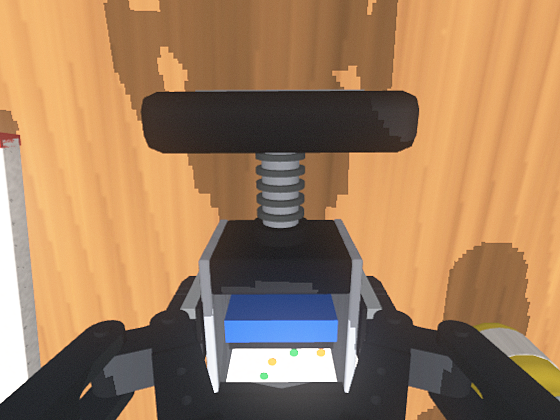

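>>> play_rows(targets=[[0.7, 0.5, 0.1, 0, 0], [0.7, 0.5, 0.1, 0.8, 0], [0.7, 0.5, 0.1, 1.6, 0], [0.7, 0.5, 0.1, 2.4, 0], [0.7, 0.5, 0.1, 2.8, 0], [0.7, 0.2, 0.1, 2.8, 0], [0.7, -0.1, 0.1, 2.8, 0], [0.7, -0.4, 0.1, 2.8, 0], [0.7, -0.7, 0.1, 2.8, 0]])

```text
clock: 5.5
eef_pos: [508.4, -175.1, 32.5]
tool_rot: [3.142, -0.0, 1.617]
force: [0.2, 8.5, -0.2]
width: 55.3
gripper_force: 65.5
```

>>> play_rows(targets=[[0, 0, 0, 0, 0], [0, 0, 0, 0, 0], [0, 0, 0, 0, 0], [0, 0, 0, -3, 0], [0, 0, 0, -7, 0], [0, 3, -0.6, -10.7, -8], [0, 6, -1.2, -10.7, -16], [0, 9.5, -1.8, -10.7, -24], [0, 9.5, -1.8, -10.7, -32], [0, 9.5, -1.8, -10.7, -40]])

```text
clock: 6.5
eef_pos: [486.0, -79.2, 140.3]
tool_rot: [3.141, 0.001, 2.325]
force: [-0.6, -0.9, 0.0]
width: 85.4
gripper_force: 0.0
```

```bash
python3 - <<'E'
from h import *
step([486,-81,140],182.3)
E
```

```text
eef [486.  -79.2 140.3] xaxis yaw 133.19 shift cm [-0.13 -0.12  0.03] spin -49.1 (or 130.9) q7 0.38
```

>>> play_rows(targets=[[0, 0, 0, 0, -8.5], [0, 0, 0, 0, -17], [0, 0, 0, 0, -25.5], [0, 0, 0, 0, -34], [0, 0, 0, 0, -42], [0, 0, 0, 0, -49], [0, 0, 0, 0, -49]])

```text
clock: 7.2
eef_pos: [486.0, -80.8, 139.7]
tool_rot: [3.141, 0.0, -3.112]
force: [0.4, -0.4, 0.5]
width: 85.2
gripper_force: 0.0
```

```bash
python3 - <<'E'
from h import *
p,d,P,st=snap("wrist","w3")
m=(d>0)&(P[...,2]>16)&(P[...,2]<60)&(abs(P[...,0]-508)<60)&(P[...,1]>-225)&(P[...,1]<-70)
# exclude the fingers by depth
m&=d>150
print("all",rect(P[m][:,:2])); k=m&(P[...,2]>41); print("frame",rect(P[k][:,:2]),k.sum())
b=m&(P[...,1]>-122);print("bar",rect(P[b][:,:2]),np.percentile(P[b][:,2],[5,95]))
step([486,-81,140],182.3)
p,d,P,st=snap("scene","s3")
E
```

```text
all (array([ 506.6, -153.9]), array([ 90.8, 120.7]), 2.6)
frame (array([ 508.6, -180.8]), array([56.7, 66.7]), 2.8) 3061
bar (array([ 504.5, -108. ]), array([90.8, 28.7]), 2.5) [25.50300298 36.61676746]
eef [486.  -80.8 139.7] xaxis yaw -178.49 shift cm [-0.   -0.02 -0.03] spin -0.8 (or 179.2) q7 1.02
```

View pics/w3.png

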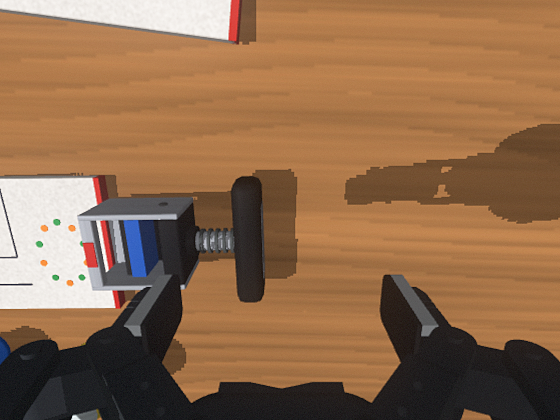

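>>> play_rows(targets=[[0, 0.3, 0, 3, -0.8], [0, 0.3, 0, 6, -0.8], [0, 0.3, 0, 8, -0.8], [0, 0.3, 0, 9.6, -0.8], [0, 0.3, 0, 9.6, -0.8], [0, 0.3, -0.3, 9.6, -0.8], [0, 0.3, -0.6, 9.6, -0.8]])

```text
clock: 8.0
eef_pos: [483.8, -86.9, 44.5]
tool_rot: [-3.141, 0.002, -3.099]
force: [0.2, -1.3, 0.7]
width: 85.6
gripper_force: 0.0
```

```bash
python3 - <<'E'
from h import *
p,d,P,st=snap("wrist","w4")
print(st["force"])
E
```

```text
[ 0.19420672 -1.25505351  0.68076848]
```

View pics/w4.png

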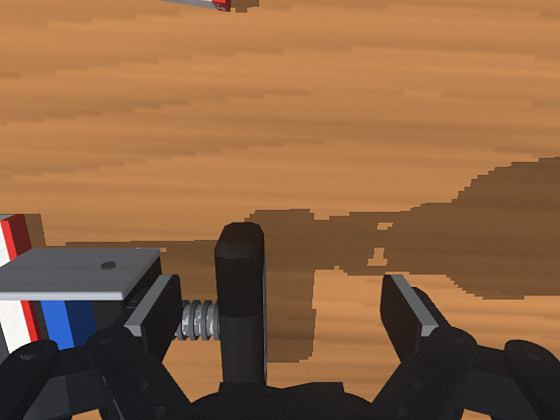

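>>> play_rows(targets=[[0, 0, -0.3, 0, 0], [0, 0, -0.5, 0, 0], [0, 0, -0.65, -0.3, 0], [0, 0, -0.75, -0.6, 0], [0, 0, -0.9, -0.95, 0], [0, 0, -1.05, -1.25, 0], [0, 0, -1.2, -1.5, 0], [0, 0, -1.4, -1.75, 0], [0, 0, -1.6, -2.0, 0], [0, 0, -1.75, -2.2, 0]])

```text
clock: 9.05
eef_pos: [483.9, -104.5, 65.8]
tool_rot: [-3.141, 0.0, -3.099]
force: [0.2, 0.8, -0.7]
width: 85.4
gripper_force: 0.0
```

```bash
python3 - <<'E'
from h import *
p,d,P,st=snap("wrist","w5"); print(st["force"],st["eef_pos"])
m=(d>0)&(P[...,2]>14)&(abs(P[...,0]-470)<30)&(P[...,1]>-225)&(P[...,1]<-60)&(d>105)
# side cheek and bar end: print extents of bar (y>-125) 
b=m&(P[...,1]>-130)&(P[...,0]<478); 
if b.sum(): print("bar",np.percentile(P[b],[2,50,98],axis=0).round())
c=m&(P[...,1]<-145); 
if c.sum(): print("frame",np.percentile(P[c],[1,50,99],axis=0).round())
E
```

```text
[ 0.18867597  0.77160379 -0.68722835] [ 483.8955423  -104.49823327   65.81039124]
bar [[ 459. -115.   17.]
 [ 471. -100.   36.]
 [ 478.  -60.   91.]]
frame [[ 474. -213.   15.]
 [ 481. -161.   42.]
 [ 499. -147.   91.]]
```

View pics/w5.png

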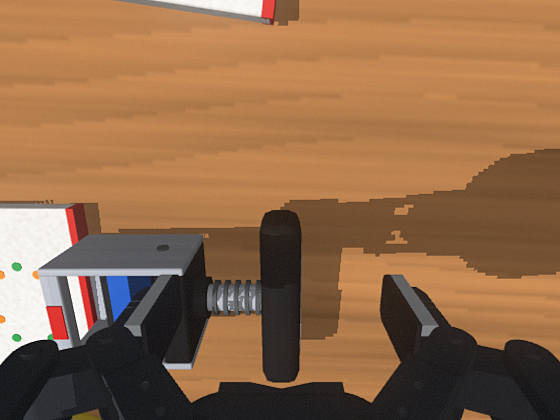

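```bash
python3 - <<'E'
from h import *
p,d,P,st=snap("wrist")
Rm=R.from_euler('xyz',st["tool_rot"]).as_matrix(); Q=(P-st["eef_pos"])@Rm
for (x0,x1) in((100,185),(375,450)):
  for v in range(275,345,8):
    q=Q[v,x0:x1]; k=(d[v,x0:x1]>0)&(q[:,2]<35)&(abs(q[:,0])<20)
    q=q[k]
    if len(q): print(v,len(q),"y",q[:,1].min().round(1),q[:,1].max().round(1),"x",np.median(q[:,0]).round(1),"z",q[:,2].min().round(1),q[:,2].max().round(1))
E
```

```text
275 85 y -81.9 -42.7 x 3.3 z 7.9 24.7
283 61 y -88.0 -42.4 x -1.7 z 1.4 34.0
291 77 y -87.9 -42.3 x 3.5 z -4.7 34.9
299 81 y -87.7 -42.3 x 4.0 z -10.3 34.0
307 76 y -87.7 -42.4 x 6.0 z -15.4 33.3
315 65 y -56.2 -42.4 x 7.2 z -20.3 23.6
323 67 y -56.5 -42.3 x 7.1 z -24.2 7.3
331 76 y -54.3 -42.3 x 9.2 z -31.7 1.8
339 72 y -50.7 -42.2 x 9.7 z -35.4 -3.9
275 19 y 42.6 49.1 x 11.0 z 7.5 10.9
283 26 y 42.4 48.8 x 11.0 z 1.0 12.3
291 42 y 42.2 55.4 x 9.3 z -5.0 11.7
299 48 y 42.3 55.7 x 7.9 z -10.3 11.9
307 56 y 42.3 56.3 x 7.4 z -15.1 11.4
315 63 y 42.3 56.2 x 7.3 z -20.3 11.0
323 66 y 42.3 56.4 x 7.0 z -24.2 6.6
331 64 y 42.3 49.3 x 8.7 z -31.4 2.5
339 60 y 42.2 48.6 x 6.2 z -33.7 -3.7
```

>>> play_rows(targets=[[0, 0, 1.6, 0, 0], [0, 0, 1.6, 1.0, 0], [0, 0, 1.5, 2.1, 0], [0, 0, 0.9, 2.1, 0], [0, 0, 0.4, 2.1, 0], [0, 0, 0.2, 1.6, 0], [0, 0, 0, 1.1, 0], [0, 0, -0.2, 0.7, 0], [0, 0, -0.5, 0.3, 0], [0, 0, -0.8, -0.1, 0]])

```text
clock: 10.15
eef_pos: [484.0, -111.7, 66.3]
tool_rot: [3.14, -0.0, -3.098]
force: [0.7, 2.4, -0.4]
width: 85.4
gripper_force: 1.2
```

```bash
python3 - <<'E'
from h import *
p,d,P,st=snap("wrist","w6"); print(st["force"],st["eef_pos"])
E
```

```text
[ 0.73052938  2.41827798 -0.36342549] [ 483.99688664 -111.70221726   66.33292808]
```

View pics/w6.png

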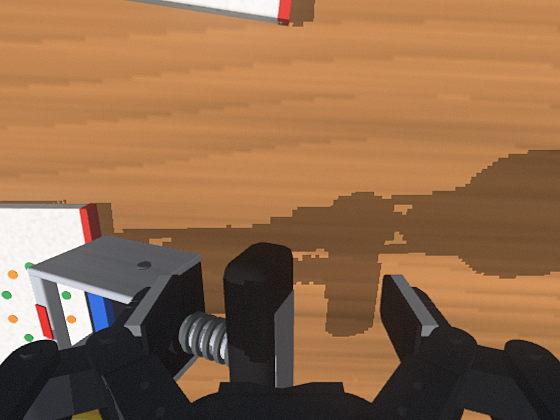

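>>> play_rows(targets=[[0, 0, -0.25, -0.3, 0], [0, 0, -0.45, -0.5, 0], [0, 0, -0.7, -0.7, 0], [0, 0, -0.95, -0.9, 0], [0, 0, -1.2, -1.1, 0], [0, 0, -1.45, -1.27, 0], [0, 0, -1.7, -1.42, 0], [0, 0, -1.95, -1.55, 0], [0, 0, -2.2, -1.65, 0], [0, 0, -2.4, -1.73, 0]])

```text
clock: 11.2
eef_pos: [485.5, -136.2, 84.2]
tool_rot: [3.142, 0.001, -3.098]
force: [-0.2, 3.7, 2.0]
width: 85.5
gripper_force: 2.0
```

```bash
python3 - <<'E'
from h import *
p,d,P,st=snap("wrist","w7"); print(st["force"],st["eef_pos"])
E
```

```text
[-0.15905964  3.72047357  2.03326596] [ 485.50886959 -136.24855877   84.19780574]
```

View pics/w7.png

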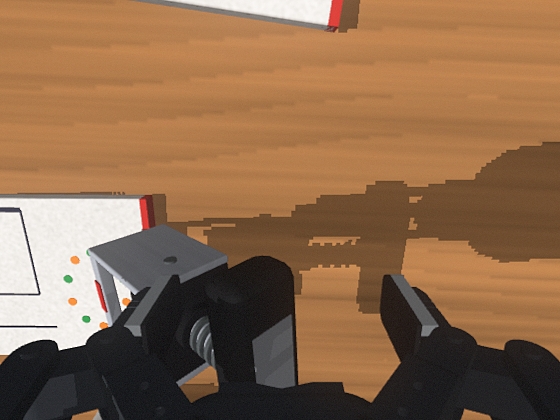

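```bash
cat >> h.py <<'E'
def tilt(cam="wrist",x0=480.5,tol=5):
    p,d,P,st=snap(cam)
    m=(d>100)&(abs(P[...,0]-x0-.045*(-180-P[...,1]))<tol)&(P[...,1]>-260)&(P[...,1]<-100)&(P[...,2]>2)&(P[...,2]<130)&(p.max(2)>60)
    n,l,s,c=cv2.connectedComponentsWithStats(m.astype(np.uint8))
    i=1+np.argmax(s[1:,4]); q=P[l==i]
    (c,s2,a)=cv2.minAreaRect(np.float32(q[:,1:])); b=cv2.boxPoints((c,s2,a)).round()
    print("cheek px",s[i][4],"size",np.round(s2,1),"ang",round(a,1),"corners yz",b.tolist(),"force",st["force"].round(1))
    return P,d,p,st
E
python3 - <<'E'
from h import *
P,d,p,st=tilt()
# bar end: points near x<466
m=(d>90)&(P[...,0]<464)&(P[...,0]>450)&(P[...,1]>-200)&(P[...,1]<-80)&(P[...,2]>30)&(P[...,2]<130)
q=P[m]; print(len(q), rect(q[:,1:]), q.min(0).round(),q.max(0).round())
E
```

```text
cheek px 7207 size [129.2  55.1] ang 53.2 corners yz [[-261.0, 9.0], [-217.0, -25.0], [-140.0, 79.0], [-184.0, 112.0]] force [-0.6  3.3  3.1]
1700 (array([-148.2,   96. ]), array([18.4, 27.6]), 48.0) [ 461. -160.   83.] [ 464. -134.  109.]
```

>>> play_rows(targets=[[0, 0, -0.3, -0.1, 0], [0, 0, -0.6, -0.15, 0], [0, 0, -0.8, -0.2, 0], [0.08, 0, -1.2, -0.3, 0], [0.16, 0, -1.6, -0.4, 0], [0.24, 0, -2.0, -0.5, 0], [0.32, 0, -2.3, -0.6, 0], [0.4, 0, -2.6, -0.7, 0], [0.44, 0, -2.8, -0.8, 0], [0.44, 0, -2.8, -0.8, 0]])

```text
clock: 12.3
eef_pos: [487.4, -160.3, 94.7]
tool_rot: [3.139, 0.003, -3.095]
force: [-6.7, 13.1, 28.6]
width: 48.0
gripper_force: 15.1
```

```bash
cat >> h.py <<'E'
def bar():
    p,d,P,st=snap("wrist")
    m=(d>90)&(P[...,0]<464)&(P[...,0]>450)&(P[...,1]>-260)&(P[...,1]<-80)&(P[...,2]>50)&(P[...,2]<130)
    q=P[m]; print("barend",len(q), rect(q[:,1:]) if len(q)>5 else "", q.min(0).round() if len(q) else "",q.max(0).round() if len(q) else "")
    Rm=R.from_euler('xyz',st["tool_rot"]).as_matrix(); Q=(P-st["eef_pos"])@Rm
    k=(d>0)&(abs(Q[...,0])<14)&(Q[...,2]<40)&(Q[...,2]>-5)&(Q[...,1]>5); 
    print("eef",st["eef_pos"].round(1),"w",st["width"].round(1),"gf",st["gripper_force"],"F",st["force"].round(1))
    return p,d,P,st
E
python3 - <<'E'
from h import *
bar()
E
```

```text
barend 1245 (array([-155.2,  100.5]), array([17.7, 25.2]), 45.7) [ 461. -167.   88.] [ 464. -143.  112.]Traceback (most recent call last):
  File "<stdin>", line 2, in <module>
  File "h.py", line 40, in bar
    print("eef",st["eef_pos"].round(1),"w",st["width"].round(1),"gf",st["gripper_force"],"F",st["force"].round(1))
                                           ^^^^^^^^^^^^^^^^^
AttributeError: 'float' object has no attribute 'round'
```

>>> play_rows(targets=[[0.4, 0, 0.2, -0.4, 0], [0.4, 0, 0.2, -0.9, 0], [0.4, 0, 0.2, -1.3, 0], [0.4, 0, 0.1, -1.5, 0]])

```text
clock: 12.75
eef_pos: [486.1, -164.1, 106.9]
tool_rot: [-3.141, -0.001, -3.099]
force: [-0.2, 1.0, -0.4]
width: 51.4
gripper_force: 0.3
```

```bash
sed -i 's/st\["width"\].round(1)/round(st["width"],1)/' h.py; python3 - <<'E'
from h import *
bar()
E
```

```text
barend 442 (array([-155.3,  101.9]), array([13.4, 17. ]), 61.6) [ 462. -163.   93.] [ 464. -146.  111.]
eef [ 486.1 -164.1  106.9] w 51.4 gf 0.324443204808631 F [-0.2  1.  -0.4]
```

>>> play_rows(targets=[[0.4, 0, -0.4, -0.1, 0], [0.4, 0, -0.8, -0.2, 0], [0.4, 0, -1.2, -0.3, 0], [0.4, 0, -1.6, -0.4, 0], [0.4, 0, -2.0, -0.4, 0], [0.4, 0, -2.4, -0.4, 0], [0.4, 0, -2.8, -0.4, 0], [0.4, 0, -2.8, -0.4, 0]])

```text
clock: 13.6
eef_pos: [487.6, -192.2, 110.7]
tool_rot: [-3.141, -0.0, -3.1]
force: [0.0, 0.1, -0.4]
width: 51.3
gripper_force: 0.2
```

```bash
python3 - <<'E'
from h import *
bar()
E
```

```text
barend 125 (array([-181.5,  114.8]), array([11.2,  7.9]), 69.5) [ 463. -186.  109.] [ 464. -176.  120.]
eef [ 487.6 -192.2  110.7] w 51.3 gf 0.154083649176755 F [ 0.   0.1 -0.4]
```

```bash
python3 - <<'E'
from h import *
p,d,P,st=snap("wrist")
k=(d>60)&(P[...,2]>85)&(P[...,2]<135)&(abs(P[...,1]+190)<24)&(P[...,0]>455)&(P[...,0]<530)
for z in range(96,126,4):
    b=k&(abs(P[...,2]-z)<2); q=P[b]
    if len(q)>5: print(z,len(q),"y",np.percentile(q[:,1],[2,98]).round(),"x",np.percentile(q[:,0],[2,98]).round())
P2,*_=tilt()
for cam in("scene","top"):
    p,d,P,st=snap(cam)
    m=(d>0)&(abs(P[...,0]-508)<55)&(abs(P[...,1]+185)<45)&(P[...,2]>14)&(P[...,2]<125)&(p.max(2)<60)
    q=P[m]; print(cam,len(q),np.percentile(q,[2,50,98],axis=0).round().tolist() if len(q) else "")
E
```

```text
96 54 y [-167. -166.] x [475. 489.]
100 69 y [-167. -166.] x [475. 491.]
104 89 y [-184. -166.] x [465. 494.]
108 130 y [-191. -166.] x [464. 492.]
112 296 y [-199. -166.] x [464. 490.]
116 827 y [-202. -166.] x [464. 514.]
120 2372 y [-201. -166.] x [465. 511.]
124 3964 y [-199. -166.] x [466. 509.]
cheek px 5359 size [125.7  60.3] ang 74.3 corners yz [[-260.0, 8.0], [-202.0, -8.0], [-168.0, 113.0], [-226.0, 129.0]] force [-0.2  0.   0.6]
scene 378 [[478.0, -229.0, 68.0], [519.0, -195.0, 112.0], [557.0, -165.0, 125.0]]
top 67 [[467.0, -178.0, 115.0], [542.0, -169.0, 120.0], [552.0, -163.0, 124.0]]
```

```bash
cat >> h.py <<'E'
def top_plane(x0=508,y0=-185,zlo=112,rx=50,ry=28):
    p,d,P,st=snap("wrist")
    k=(d>50)&(P[...,2]>zlo)&(P[...,2]<142)&(abs(P[...,1]-y0)<ry)&(abs(P[...,0]-x0)<rx)&(p.max(2)<75)
    q=P[k]; z0=np.median(q[:,2]); 
    for _ in range(4):
        c=q.mean(0); n=np.linalg.svd(q-c,full_matrices=False)[2][2]; n*=np.sign(n[2]); r=abs((q-c)@n); q=q[r<max(1.5,np.percentile(r,85))] if r.max()>1.5 else q
    print("n",n.round(3),"c",c.round(1),"rect",rect(q[:,:2]),len(q),"eef",st["eef_pos"].round(1))
E
python3 - <<'E'
from h import *
top_plane()
E
```

```text
n [-0.069  0.159  0.985] c [ 479.5 -185.4  124.7] rect (array([ 486.4, -179.6]), array([46., 34.]), 9.6) 4568 eef [ 487.6 -191.   110.9]
```

>>> play_rows(targets=[[0.4, -0.5, 0, -0.2, 0], [0.4, -1.0, 0.1, -0.3, 0], [0.4, -1.5, 0.2, -0.4, 0], [0.42, -2.0, 0.4, -0.5, 0], [0.48, -2.0, 0.5, -0.5, 0], [0.54, -2.0, 0.5, -0.5, 0], [0.6, -2.0, 0.5, -0.5, 0], [0.66, -2.0, 0.5, -0.5, 0], [0.72, -2.0, 0.5, -0.5, 0], [0.72, -2.0, 0.5, -0.5, 0]])

```text
clock: 14.9
eef_pos: [507.6, -185.5, 116.2]
tool_rot: [-3.141, 0.0, -3.099]
force: [-0.5, 0.6, 5.9]
width: 32.3
gripper_force: 58.6
```

```bash
python3 - <<'E'
from h import *
top_plane()
st=ctrl.read_state(); print(st["width"],st["gripper_force"],st["force"].round(1))
E
```

```text
n [-0.008  0.256  0.967] c [ 489.2 -187.7  124.5] rect (array([ 499.5, -185.4]), array([54.3, 70.8]), 73.2) 6183 eef [ 507.6 -185.5  116.2]
32.20009888351547 58.64977686898783 [-0.5 -0.   5.6]
```

>>> play_rows(targets=[[0.72, 0, 0, -0.8, 0], [0.72, 0, 0, -1.8, 0], [0.72, 0, 0, -3, 0], [0.72, 0, 2, -3.5, 0], [0.72, 0, 4, -3.5, 0], [0.72, 0, 6, -3.5, 0], [0.72, 0, 7, -3.5, 0], [0.72, 0, 7, -3.5, 0]])

```text
clock: 15.75
eef_pos: [504.6, -113.8, 151.5]
tool_rot: [3.141, 0.001, -3.095]
force: [0.0, 0.4, -4.1]
width: 32.0
gripper_force: 60.0
```

```bash
python3 - <<'E'
from h import *
st=ctrl.read_state(); print(st["width"],st["gripper_force"],st["force"].round(1),st["eef_pos"].round(1))
for cam in("scene","wrist"):
    p,d,P,st=snap(cam,"x"+cam)
    m=(d>0)&(abs(P[...,0]-508)<60)&(abs(P[...,1]+115)<75)&(P[...,2]>24)&(P[...,2]<108)
    q=P[m]
    for z in range(28,108,6):
        b=q[abs(q[:,2]-z)<3]
        if len(b)>4: print(cam,z,len(b),"x",np.percentile(b[:,0],[3,97]).round(),"y",np.percentile(b[:,1],[3,97]).round())
a=cv2.imread("pics/xscene.png")[190:330,190:330]; b=cv2.imread("pics/xwrist.png")
cv2.imwrite("pics/x.png",np.hstack([cv2.resize(a,(380,380),interpolation=2),cv2.resize(b,(420,380))[:, :]]))
E
```

```text
31.96303985521666 60.009316687937826 [ 0.   0.4 -4.1] [ 504.6 -113.8  151.5]
scene 46 13 x [484. 537.] y [-150. -126.]
scene 52 38 x [484. 539.] y [-169. -122.]
scene 58 61 x [485. 539.] y [-171. -126.]
scene 64 47 x [486. 539.] y [-168. -121.]
scene 70 42 x [485. 538.] y [-168. -121.]
scene 76 56 x [482. 539.] y [-160. -117.]
scene 82 69 x [484. 538.] y [-162. -119.]
scene 88 38 x [484. 538.] y [-158. -111.]
scene 94 27 x [483. 538.] y [-156. -110.]
scene 100 36 x [483. 537.] y [-154. -106.]
scene 106 65 x [487. 538.] y [-154. -110.]
wrist 40 9 x [479. 479.] y [-139. -133.]
wrist 46 66 x [479. 481.] y [-155. -130.]
wrist 52 158 x [478. 520.] y [-172. -129.]
wrist 58 522 x [479. 532.] y [-171. -131.]
wrist 64 241 x [478. 534.] y [-169. -126.]
wrist 70 220 x [478. 534.] y [-166. -124.]
wrist 76 259 x [478. 534.] y [-165. -121.]
wrist 82 236 x [478. 482.] y [-163. -120.]
wrist 88 160 x [479. 482.] y [-161. -127.]
wrist 94 173 x [478. 482.] y [-159. -136.]
wrist 100 139 x [480. 484.] y [-158. -139.]
wrist 106 147 x [480. 511.] y [-156. -140.]
```

>>> play_rows(targets=[[0.72, 0, 0, 1, 0], [0.72, 0, 0, 2, 0], [0.72, 0, 0, 3, 0], [0.72, 0, 0, 3.5, 0], [0.72, 0, 0, 3.7, 0], [0.72, 0, 0, 3.8, 0]])

```text
clock: 16.45
eef_pos: [504.3, -115.2, 112.5]
tool_rot: [3.141, -0.0, -3.098]
force: [-0.1, 0.8, -4.0]
width: 32.0
gripper_force: 60.0
```

>>> play_rows(targets=[[0.72, 0, 0, 0.15, 0], [0.58, 0, 0, 0.15, 0], [0.54, 0, -0.2, 0.1, 0], [0.48, 0, -0.5, 0, 0], [0.42, 0, -0.8, 0, 0], [0.36, 0, -1.2, 0, 0], [0.3, 0, -1.6, 0, 0], [0.25, 0, -2.0, 0, 0], [0.25, 0, -2.4, 0, 0], [0.25, 0, -2.6, 0, 0]])

```text
clock: 17.45
eef_pos: [505.5, -141.8, 112.8]
tool_rot: [3.142, -0.0, -3.099]
force: [-0.4, -1.3, 0.6]
width: 64.2
gripper_force: 0.0
```

```bash
cat >> h.py <<'E'
def prof(yc,xc=508,zs=(6,60),cam="wrist",h=60):
    p,d,P,st=snap(cam); print("eef",st["eef_pos"].round(1),"F",st["force"].round(1),"w",round(st["width"],1),"gf",round(st["gripper_force"],1))
    m=(d>0)&(abs(P[...,0]-xc)<60)&(abs(P[...,1]-yc)<h)&(P[...,2]>3)&(P[...,2]<135); q=P[m]
    for z in list(range(6,70,10))+list(range(98,128,4)):
        b=q[abs(q[:,2]-z)<2.5]
        if len(b)>6: print(z,len(b),"x",np.percentile(b[:,0],[3,97]).round(),"y",np.percentile(b[:,1],[3,97]).round())
E
python3 - <<'E'
from h import *
prof(-145)
E
```

```text
eef [ 505.5 -141.8  112.8] F [-0.4 -1.3  0.6] w 64.2 gf 0.0
6 105 x [479. 482.] y [-173. -134.]
16 122 x [479. 482.] y [-174. -133.]
26 134 x [479. 482.] y [-174. -133.]
36 134 x [479. 482.] y [-172. -133.]
46 41 x [478. 479.] y [-142. -133.]
56 41 x [479. 479.] y [-139. -132.]
66 1073 x [480. 532.] y [-137. -129.]
98 403 x [493. 515.] y [-181. -104.]
102 562 x [493. 515.] y [-186.  -99.]
106 831 x [462. 514.] y [-186.  -98.]
110 998 x [462. 515.] y [-186.  -98.]
114 2414 x [462. 532.] y [-184. -101.]
118 13517 x [465. 533.] y [-171. -110.]
122 3281 x [472. 532.] y [-183. -101.]
126 798 x [493. 514.] y [-181. -104.]
```

>>> play_rows(targets=[[0.25, -0.1, -0.6, -0.2, 0], [0.25, -0.2, -1.3, -0.3, 0], [0.25, -0.2, -1.3, -0.4, 0], [0.4, -0.2, -1.3, -0.4, 0], [0.5, -0.2, -1.3, -0.4, 0], [0.58, -0.2, -1.3, -0.4, 0], [0.65, -0.2, -1.3, -0.4, 0], [0.75, -0.2, -1.3, -0.4, 0], [0.75, -0.2, -1.3, -0.4, 0]])

```text
clock: 18.4
eef_pos: [508.3, -153.4, 117.2]
tool_rot: [3.141, 0.001, -3.098]
force: [-0.9, 2.6, 4.5]
width: 29.3
gripper_force: 58.3
```

```bash
python3 - <<'E'
from h import *
prof(-155)
E
```

```text
eef [ 508.3 -153.4  117.2] F [-0.9  2.6  4.5] w 29.3 gf 58.3
6 323 x [479. 563.] y [-215. -137.]
16 115 x [479. 482.] y [-174. -133.]
26 131 x [479. 482.] y [-174. -134.]
36 40 x [479. 483.] y [-176. -133.]
46 18 x [479. 480.] y [-137. -133.]
56 15 x [479. 479.] y [-137. -133.]
66 326 x [479. 510.] y [-135. -131.]
98 155 x [496. 503.] y [-180. -127.]
102 261 x [496. 503.] y [-181. -127.]
106 476 x [462. 503.] y [-181. -127.]
110 609 x [462. 503.] y [-181. -127.]
114 1891 x [463. 539.] y [-178. -129.]
118 13419 x [465. 539.] y [-168. -139.]
122 4830 x [471. 537.] y [-171. -137.]
126 598 x [496. 518.] y [-174. -134.]
```

>>> play_rows(targets=[[0.75, 0, 0, -1, 0], [0.75, 0, 0, -3.5, 0], [0.75, 0, 0, -6.5, 0], [0.75, 0.2, -2.5, -8.3, 8], [0.75, 0.5, -6, -8.3, 16], [0.75, 0.8, -10, -8.3, 24], [0.75, 1.1, -14, -8.3, 32], [0.75, 1.3, -18, -8.3, 40], [0.75, 1.5, -22, -8.3, 48], [0.75, 1.5, -24, -8.3, 56]])

```text
clock: 19.45
eef_pos: [500.6, -400.4, 199.2]
tool_rot: [-3.138, 0.0, 2.196]
force: [-0.9, -0.3, -4.8]
width: 29.6
gripper_force: 59.2
```

```bash
python3 - <<'E'
from h import *
step([504,-400,200],92.5)
print(ctrl.read_state()["width"])
E
```

```text
eef [ 500.6 -400.4  199.2] xaxis yaw 125.82 shift cm [-0.17  0.3  -0.08] spin 33.3 (or -146.7) q7 0.9
29.58526423886295
```

>>> play_rows(targets=[[0.75, -0.2, 0.3, 0, 8], [0.75, -0.2, 0.3, 0, 16], [0.75, -0.2, 0.3, 0, 24], [0.75, -0.2, 0.3, 0, 30], [0.75, -0.2, 0.3, 0, 33.3], [0.75, -0.2, 0.3, 0, 33.3], [0.75, -0.2, 0.3, 0, 33.3]])

```text
clock: 20.15
eef_pos: [506.4, -394.5, 199.6]
tool_rot: [-3.14, -0.001, 1.628]
force: [0.1, 0.1, -3.4]
width: 29.1
gripper_force: 59.2
```

```bash
python3 - <<'E'
from h import *
p,d,P,st=snap("wrist","w9"); np.savez("w9",p=p,d=d,P=P)
print("eef",st["eef_pos"].round(1),st["tool_rot"].round(3),st["width"])
# pad area and dark lines on it
m=(d>0)&(abs(P[...,2]-10)<5)&(abs(P[...,0]-523)<75)&(abs(P[...,1]+288)<95)
w=m&(p.min(2)>110); n,l,s,c=cv2.connectedComponentsWithStats(w.astype(np.uint8)); i=1+np.argmax(s[1:,4]); print("pad white",rect(P[l==i][:,:2]),s[i],np.median(P[l==i][:,2]))
k=m&(p.max(2)<110); n,l,s,c=cv2.connectedComponentsWithStats(k.astype(np.uint8),connectivity=8)
for i in range(1,n):
    if s[i][4]>25: q=P[l==i]; print(s[i],rect(q[:,:2]),q.min(0).round(),q.max(0).round())
# stamp cheeks
m=(d>0)&(P[...,2]>75)&(P[...,2]<165)&(abs(P[...,0]-504)<60)&(abs(P[...,1]+400)<60)
for z in range(80,160,10):
    b=P[m&(abs(P[...,2]-z)<3)]
    if len(b)>6: print(z,len(b),"x",np.percentile(b[:,0],[2,98]).round(1),"y",np.percentile(b[:,1],[2,98]).round(1))
E
```

```text
eef [ 506.4 -394.5  199.6] [-3.140e+00 -1.000e-03  1.628e+00] 29.06448716936487
pad white (array([ 522.4, -300.8]), array([110.1, 126.5]), 2.2) [  240     0   140   161 19925] 8.836881841176194
[248  66  63  85 431] (array([ 500.8, -322.3]), array([54.2, 69.2]), 3.2) [ 473. -358.    7.] [ 530. -287.   11.]
80 13 x [488.4 516.8] y [-368.9 -366.5]
90 130 x [484.3 525.5] y [-369.2 -365.4]
100 141 x [484.2 525.9] y [-369.3 -365.3]
110 157 x [484.4 525.5] y [-369.1 -365.3]
120 32 x [483.4 525.7] y [-369.3 -365.1]
130 16 x [522.1 525.7] y [-365.7 -365.2]
140 21 x [522.4 525.9] y [-365.7 -365. ]
150 229 x [523.1 527.9] y [-395.9 -365.4]
```

View pics/w9.png

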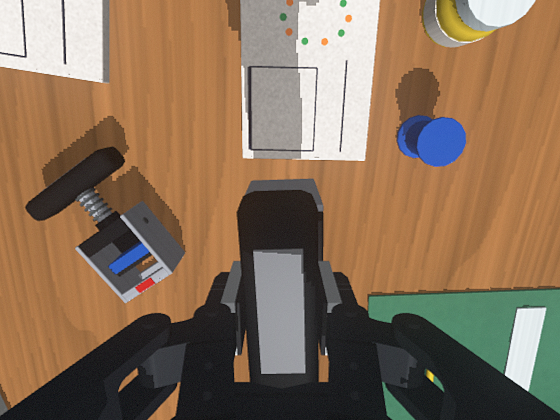

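```bash
python3 - <<'E'
from h import *
z=np.load("w9.npz");P,d,p=z["P"],z["d"],z["p"]
m=(d>0)&(P[...,2]>86)&(P[...,2]<145)&(abs(P[...,0]-504)<30)&(P[...,1]>-371)&(P[...,1]<-362)
q=P[m]; n=np.linalg.svd(q-q.mean(0),full_matrices=False)[2][2]; n*=np.sign(n[1]); print("cheek normal",n.round(3),"yaw of n-90",np.degrees(np.arctan2(n[1],n[0]))-90,"mean",q.mean(0),len(q),q[:,0].min(),q[:,0].max())
b=(d>0)&(P[...,2]>188)&(P[...,2]<206)&(abs(P[...,0]-506)<35)&(P[...,1]>-352)&(p.max(2)<80)
print("bar",rect(P[b][:,:2]),b.sum(),np.percentile(P[b],[2,98],axis=0).round(1).tolist())
# box edges: per edge line fit on dark pixels
m=(d>0)&(abs(P[...,2]-9)<4)&(p.max(2)<115)&(abs(P[...,0]-502)<36)&(abs(P[...,1]+322)<42)
q=P[m][:,:2]
for nm,k in(("-x",q[:,0]<480),("+x",q[:,0]>522),("-y",q[:,1]<-350),("+y",q[:,1]>-294)):
    print(nm,k.sum(),np.median(q[k],0).round(1),q[k].min(0).round(),q[k].max(0).round())
E
```

```text
cheek normal [-0.092  0.996 -0.003] yaw of n-90 5.259401693945563 mean [ 507.65180033 -366.98135546  105.37098497] 782 483.36184792978173 527.2318819619355
bar (array([ 502.8, -350.1]), array([26.8,  3.8]), 0.1) 1062 [[490.7, -351.9, 188.5], [515.0, -348.5, 200.8]]
-x 290 [ 475.4 -320.5] [ 473. -357.] [ 480. -289.]
+x 68 [ 531.  -324.7] [ 523. -356.] [ 532. -287.]
-y 123 [ 495.3 -356.2] [ 476. -358.] [ 532. -350.]
+y 123 [ 491.3 -288.8] [ 473. -294.] [ 530. -287.]
```

>>> play_rows(targets=[[0.75, 2, 0, 0, 1.5], [0.75, 4.5, 0, 0, 2.9], [0.75, 6.5, -0.1, 0, 2.9], [0.75, 7.3, -0.1, 1, 2.9], [0.75, 7.3, -0.1, 3, 2.9], [0.75, 7.3, -0.1, 5, 2.9], [0.75, 7.3, -0.1, 6.2, 2.9], [0.75, 7.3, -0.1, 6.2, 2.9], [0.75, 7.3, -0.1, 6.2, 2.9]])

```text
clock: 21.1
eef_pos: [502.2, -322.1, 137.9]
tool_rot: [3.141, 0.0, 1.575]
force: [0.1, 1.0, -2.1]
width: 29.5
gripper_force: 59.3
```

```bash
python3 - <<'E'
from h import *
p,d,P,st=snap("wrist","w10"); print("eef",st["eef_pos"].round(1),np.degrees(st["tool_rot"]).round(2),"F",st["force"].round(1))
cx,cy=503,-322.5
m=(d>0)&(P[...,2]>22)&(P[...,2]<75)&(abs(P[...,0]-cx)<30)&(P[...,1]>-300)&(P[...,1]<-288)
q=P[m]; n=np.linalg.svd(q-q.mean(0),full_matrices=False)[2][2]; n*=np.sign(n[1]); print("cheek normal",n.round(3),"yaw",(np.degrees(np.arctan2(n[1],n[0]))-90).round(2),"mean",q.mean(0).round(1),len(q),np.percentile(q,[0.5,99.5],axis=0).round(1).tolist())
m=(d>0)&(abs(P[...,2]-9)<5)&(p.max(2)<115)&(abs(P[...,0]-502)<36)&(abs(P[...,1]+322)<42)
q=P[m]; print("dark",np.percentile(q,[1,99],axis=0).round(1).tolist())
for nm,k in(("-x",q[:,0]<480),("+x",q[:,0]>524),("+y",q[:,1]>-292)):
    if k.sum(): print(nm,k.sum(),np.median(q[k],0).round(1))
E
```

```text
eef [ 502.2 -322.1  137.9] [179.99   0.    90.27] F [ 0.1  1.  -2.1]
cheek normal [-0.04   0.999 -0.003] yaw 2.28 mean [ 504.3 -294.8   41.1] 802 [[480.8, -295.9, 22.3], [523.8, -293.7, 73.8]]
dark [[473.2, -309.1, 7.5], [530.6, -287.5, 10.6]]
-x 119 [ 474.6 -297.1    9.1]
+x 51 [ 529.9 -296.3    9. ]
+y 178 [ 500.  -288.5    9.2]
```

>>> play_rows(targets=[[0.75, 0, 0, 0.6, 0], [0.75, 0, 0, 1.0, 0], [0.75, 0, 0, 1.4, 0], [0.75, 0, 0, 1.8, 0], [0.75, 0, 0, 2.2, 0], [0.75, 0, 0, 2.6, 0], [0.75, 0, 0, 3.0, 0], [0.75, 0, 0, 3.3, 0], [0.75, 0, 0, 3.45, 0]])

```text
clock: 22.05
eef_pos: [503.0, -322.0, 105.6]
tool_rot: [3.14, 0.002, 1.576]
force: [-2.5, 1.9, 15.1]
width: 29.3
gripper_force: 60.8
```

>>> play_rows(targets=[[0.75, 0, 0, 0.1, 0], [0.75, 0, 0, 0.2, 0], [0.75, 0, 0, 0.25, 0], [0.75, 0, 0, 0.25, 0], [0.75, 0, 0, 0.25, 0], [0.75, 0, 0, 0.25, 0], [0.75, 0, 0, 0.25, 0], [0.75, 0, 0, 0.25, 0]])

```text
clock: 22.85
eef_pos: [503.8, -322.4, 104.5]
tool_rot: [3.138, 0.003, 1.576]
force: [-3.6, 1.8, 20.3]
width: 29.3
gripper_force: 58.9
```

>>> play_rows(targets=[[0.75, 0, 0, 0, 0], [0.75, 0, 0, 0, 0], [0.75, 0, 0, 0, 0], [0.75, 0, 0, -0.6, 0], [0.75, 0, 0, -1.2, 0], [0.75, 0, 0, -1.8, 0], [0.75, 0, 0, -2.4, 0], [0.75, 0, 0, -3.0, 0], [0.75, 0, 0, -4.5, 0], [0.75, 0, 0, -8.5, 0]])

```text
clock: 23.85
eef_pos: [499.1, -320.3, 182.8]
tool_rot: [-3.134, -0.005, 1.576]
force: [0.4, -0.3, -3.7]
width: 29.2
gripper_force: 60.8
```

```bash
python3 - <<'E'
from h import *
p,d,P,st=snap("wrist"); print("eef",st["eef_pos"].round(1),np.degrees(st["tool_rot"]).round(2),"F",st["force"].round(1),st["width"])
# print colours inside the box vs before: non-white pixels on pad in box interior
m=(d>0)&(abs(P[...,2]-9)<5)&(abs(P[...,0]-503)<24)&(abs(P[...,1]+322)<30); print("box px seen",m.sum(),"dark",(m&(p.max(2)<120)).sum(), p[m].mean(0) if m.sum() else "")
q,dd,T_,s=snap("top"); r=q.astype(int)
g=(dd>0)&(r[...,1]>r[...,0]+35)&(r[...,1]>r[...,2]+35)&(T_[...,1]>150)
hi=g&(T_[...,2]>11); print("tray green",rect(T_[g][:,:2]),"rim",rect(T_[hi][:,:2]),g.sum(),"floor z",np.median(T_[g&(T_[...,2]<11)][:,2]))
a=rect(T_[g][:,:2])[0]; step([a[0],a[1],220],-160+90)
E
```

```text
eef [ 499.1 -320.3  182.8] [-179.55   -0.26   90.29] F [ 0.4 -0.3 -3.7] 29.228846339783285
box px seen 757 dark 7 [170.11756935 165.6327609  161.39630119]
tray green (array([658.1, 269.6]), array([164.8, 496.1]), 79.7) rim (array([653. , 270.4]), array([163.5, 485.7]), 79.9) 2608 floor z 3.69535031149519
eef [ 504.9 -322.8  190. ] xaxis yaw 90.27 shift cm [59.15 15.63 -3.12] spin 160.3 (or -19.7) q7 0.27
```

```bash
python3 - <<'E'
from h import *
z=np.load("top0.npz");P,d,p=z["P"],z["d"],z["p"].astype(int)
g=(d>0)&(p[...,1]>p[...,0]+25)&(p[...,1]>p[...,2]+25)&(abs(P[...,1]-303)<85)&(abs(P[...,0]-494)<80)
n,l,s,c=cv2.connectedComponentsWithStats(g.astype(np.uint8)); i=1+np.argmax(s[1:,4]); q=P[l==i]
print(rect(q[:,:2]),s[i]); f=q[q[:,2]<8]; print("floor",rect(f[:,:2]),np.median(f[:,2]))
a=rect(q[:,:2])[0]; step([a[0],a[1],210],90.3)
E
```

```text
(array([492.5, 303.5]), array([109. , 136.6]), 28.7) [ 107  167   68   64 2545]
floor (array([492. , 303.3]), array([108.4, 136.5]), 28.2) 3.488412083783487
eef [ 504.9 -322.8  190. ] xaxis yaw 90.27 shift cm [62.63 -0.92 -2.25] spin -0.0 (or 180.0) q7 0.27
```

>>> play_rows(targets=[[0.75, 2, 0, -1.5, 0], [0.75, 6, -0.1, -2, 0], [0.75, 10.5, -0.2, -2, -3], [0.75, 15, -0.2, -2, -6], [0.75, 19.5, -0.3, -2, -9], [0.75, 24, -0.4, -2, -12], [0.75, 28.5, -0.5, -2, -15], [0.75, 33, -0.5, -2, -18], [0.75, 37.5, -0.6, -2, -21], [0.75, 42, -0.6, -2, -24]])

```text
clock: 24.95
eef_pos: [493.0, 99.8, 205.0]
tool_rot: [-3.14, -0.0, 1.997]
force: [0.8, -0.4, -3.6]
width: 29.3
gripper_force: 60.8
```

```bash
python3 - <<'E'
from h import *
step([492.5,303.5,210],118); print(ctrl.read_state()["width"])
E
```

```text
eef [493.   99.8 205. ] xaxis yaw 114.39 shift cm [18.58  8.37 -0.51] spin -3.6 (or 176.4) q7 -0.17
29.26805806755658
```

>>> play_rows(targets=[[0.75, 4, 1.8, 0, -1.5], [0.75, 8, 3.6, 0, -3.6], [0.75, 12, 5.4, 0, -3.6], [0.75, 15.5, 7, 0, -3.6], [0.75, 17.8, 8, 0, -3.6], [0.75, 18.6, 8.4, 1, -3.6], [0.75, 18.6, 8.4, 3, -3.6], [0.75, 18.6, 8.4, 5, -3.6], [0.75, 18.6, 8.4, 6.5, -3.6], [0.75, 18.6, 8.4, 6.8, -3.6]])

```text
clock: 25.95
eef_pos: [492.7, 299.3, 134.7]
tool_rot: [-3.135, 0.002, 2.056]
force: [-0.0, -1.3, -3.9]
width: 29.2
gripper_force: 60.8
```

```bash
python3 - <<'E'
from h import *
p,d,P,st=snap("wrist"); c=st["eef_pos"]; print("eef",c.round(1),"F",st["force"].round(1))
r=p.astype(int); g=(d>0)&(r[...,1]>r[...,0]+25)&(r[...,1]>r[...,2]+25)&(P[...,2]<22)
print("tray",rect(P[g][:,:2]),np.percentile(P[g][:,2],[10,50,95]).round(1))
m=(d>0)&(P[...,2]>10)&(P[...,2]<75)&(np.linalg.norm(P[...,:2]-c[:2],axis=-1)<40)&~g; q=P[m]
print("stamp frame",len(q),"lowest",np.percentile(q[:,2],1))
for z in(25,45,65):
    b=q[abs(q[:,2]-z)<4]; print(z,rect(b[:,:2]) if len(b)>5 else "")
E
```

```text
eef [492.7 299.3 134.7] F [-0.  -1.3 -3.9]
tray (array([519.7, 317.1]), array([170.5, 128.4]), 28.4) [ 2.1  3.1 15. ]
stamp frame 887 lowest 18.011288746266377
25 (array([478.8, 323.3]), array([43.2,  0.8]), 29.5)
45 (array([479. , 323.5]), array([43.4,  1.2]), 28.7)
65 (array([478.8, 323.3]), array([43.2,  0.6]), 29.2)
```

>>> play_rows(targets=[[0.75, 0, 0, 0.5, 0], [0.75, 0, 0, 1.0, 0], [0.75, 0, 0, 1.2, 0], [0.75, 0, 0, 1.25, 0], [0.75, 0, 0, 1.25, 0]])

```text
clock: 26.5
eef_pos: [494.2, 302.5, 125.6]
tool_rot: [3.141, -0.0, 2.057]
force: [-0.5, 0.1, -4.1]
width: 28.8
gripper_force: 60.8
```

>>> play_rows(targets=[[0.75, 0, 0, 0.15, 0], [0.75, 0, 0, 0.3, 0], [0.75, 0, 0, 0.35, 0], [0.75, 0, 0, 0.35, 0]])

```text
clock: 26.9
eef_pos: [494.0, 302.3, 121.8]
tool_rot: [-3.141, 0.0, 2.057]
force: [-0.5, 0.8, -4.4]
width: 29.1
gripper_force: 60.8
```

>>> play_rows(targets=[[0.75, 0, 0, 0.05, 0], [0.75, 0, 0, 0.1, 0], [0.75, 0, 0, 0.1, 0]])

```text
clock: 27.2
eef_pos: [494.1, 302.5, 120.9]
tool_rot: [3.142, -0.0, 2.057]
force: [0.4, 0.2, -4.1]
width: 29.3
gripper_force: 60.8
```

>>> play_rows(targets=[[0.75, 0, 0, 0.05, 0], [0.75, 0, 0, 0.1, 0], [0.75, 0, 0, 0.1, 0]])

```text
clock: 27.5
eef_pos: [494.1, 302.9, 120.6]
tool_rot: [3.141, -0.0, 2.058]
force: [-1.8, 0.6, 3.6]
width: 28.8
gripper_force: 61.7
```

>>> play_rows(targets=[[0.75, 0, 0, -0.05, 0], [0.6, 0, 0, -0.05, 0], [0.45, 0, 0, -0.05, 0], [0.3, 0, 0, -0.05, 0], [0.3, 0, 0, -0.05, 0], [0.3, 0, 0, -1, 0], [0.3, 0, 0, -3, 0], [0.3, 0, 0, -6, 0], [0.3, 0, 0, -10, 0], [0.3, 0, 0, -14, 0]])

```text
clock: 28.5
eef_pos: [493.7, 302.3, 261.8]
tool_rot: [-3.141, -0.0, 2.058]
force: [0.6, 0.3, -0.4]
width: 59.7
gripper_force: 0.0
```

```bash
python3 - <<'E'
from h import *
p,d,P,st=snap("wrist"); c=np.array([493,303,0]); print("eef",st["eef_pos"].round(1),"F",st["force"].round(1),st["width"])
m=(d>0)&(P[...,2]>20)&(P[...,2]<132)&(np.linalg.norm(P[...,:2]-c[:2],axis=-1)<58); q=P[m]
for z in(25,45,65): 
    b=q[abs(q[:,2]-z)<4]; print(z,len(b),rect(b[:,:2]) if len(b)>5 else "")
b=q[q[:,2]>114]; print("bar top",rect(b[:,:2]),np.percentile(b[:,2],[5,50,95]).round(1))
p,d,P,st=snap("top")
for n in("bead_jar","spool","brooch"):
    for r in ctrl.trace("top",n)[:1]:
        k=r["pixels"]&(d>0); print(n,round(r["confidence"],2),r["bbox"],np.median(P[k],0).round())
k=(d>0)&(abs(P[...,0]-503)<24)&(abs(P[...,1]+322)<30)&(abs(P[...,2]-10)<5); v=p[k].astype(int); print("box interior",k.sum(),np.percentile(v,[2,20,50],axis=0).tolist())
z=np.load("top0.npz"); v=z["p"][k]; print("before",np.percentile(v,[2,20,50],axis=0).tolist())
E
```

```text
eef [493.7 302.3 261.8] F [ 0.6  0.3 -0.4] 59.69456011602182
25 4 
45 5 
65 335 (array([494.1, 303. ]), array([43.7, 55.6]), 28.9)
bar top (array([494.1, 303.4]), array([30.1, 90.5]), 29.6) [118.4 122.6 124.1]
bead_jar 0.92 [358.4, 126.6, 383.8, 155.3] [ 631. -234.   69.]
spool 0.7 [106.8, 180.1, 155.4, 209.5] [491. 293. 120.]
brooch 0.82 [107.3, 152.1, 132.4, 167.9] [588. 353.   7.]
box interior 493 [[202.84, 192.0, 185.84], [213.0, 202.0, 194.0], [215.0, 204.0, 197.0]]
before [[207.0, 196.0, 189.0], [217.0, 206.0, 198.0], [220.0, 209.0, 201.0]]
```

```bash
python3 -c "
from cell import ctrl
print(ctrl.finish_job())"
```

```text
the job is handed in; nothing more can be done
None
```

I pressed the stamp once, square in the box with its front to the thick line, to about 20 N (spring stop is 16 N) for over half a second. It now stands upright in the green tray with its handle up, and the job is handed in. No ink showed in the camera image afterwards. While tipping it up, a brief 15 N pinch may have nudged the handle off the pad. The jar and brooch read unmoved, and the spool was not re-found in the last check.

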